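# Weigh a macaron carrier, raise its handle and pack it

## Robot

A 6-joint arm with a two-finger parallel gripper is mounted at the origin on the work surface. World frame = base frame: x ahead of the robot, y to its left, z up, the work surface at z = 0. Lengths are in m, angles in rad, forces in N, time in s.
With the tool pointing down it reaches from about 0.35 to 0.775 m from the base axis. Payload 5.5 kg.
Tool frame: the origin (TCP) lies midway between the tips of the shut fingers; the grasp point (between the pads) lies 19 mm behind it; z points along the fingers, y is the line along which they close (so a half turn about z gives the same grasp; the last joint's range is limited). The gripper opens to 85 mm and grips with 20 to 120 N. Pads are 22 mm wide; open, the fingers measure 114 mm over their backs; the gripper's body (76 mm by 85 mm) begins 54 mm behind the grasp point. The pads swing forward as they close: fully open they stand 13 mm farther back than shut.
Start: joints at [-1.378, 0.313, 0.046, 1.304, 0, 1.431], TCP at [0.188, -0.543, 0.231] pointing down, gripper open.
Joint ranges: [-2.76, 2.76], [-0.86, 1.69], [-1.03, 1.26], [-2.2, 2.34], [-1.47, 1.5], [-3.14, 3.14]. Speed limits (rad/s): [2.57, 2.57, 3.14, 3.14, 3.14, 3.14].

## Interface

Orientations are given as a unit quaternion [w, x, y, z].
In Python, from workcell import get_state, read_camera, camera_info, hand_in, recognise gives the robot as it stands.
- The arm moves only by the tool arm_command, never from a script. Its argument "moves" is one flat list of numbers, 7 for each row, row after row: the opening, from -1 (shut) to 1 (fully open), then the shift along the tool's x, y, z in mm, then the turn, a rotation vector about the tool's x, y, z in rad. A call has 1 to 8 rows; each row shifts and turns the commanded pose from where the row before left it, along the tool's axes as they then stand; what a row does not reach is not made up. A row lasts 1/8 s, in which the tool goes at most 62.5 mm and 10.7 degrees, less where a joint would pass 70% of its speed; a pose out of reach is approached as far as the arm can. A call with a gripper value outside its range is refused whole. The fingers move at their own pace and stop on an object; "newtons" is the grip in N (left out, the last holds). Time passes only in rows, so rows that do not move let the fingers close. It gives the time, the measured TCP pose, the force, the opening and the grip force at its end, in the units of the state.
- get_state(): the state, without advancing time (a new reading comes with each control period).
- read_camera(name): name is "side" or "top"; returns (picture, depth): 384x512x3 uint8, blue, green, red; 384x512 float32, m along the optical axis (not along the pixel's ray), 0 where there is no reading.
- camera_info(name): a dict with "fovy" (degrees; the focal length in pixels is half the picture's height over the tangent of half this angle, whatever the lens; pixels are square), "cx", "cy" (the principal point, pixels), "eye" and "orientation" of the camera in the world. Camera axes: x right, y down, z forward; pixel columns grow to the right and rows downward; lengths in m; the calibration is good to about 2 mm. A picture is of the moment at which its call begins. camera_info takes no time and is no camera call.
- hand_in(): hands the job in; it is judged then, once.
Trained networks look in the newest picture that a camera, given by its name, has taken for a name from the list of things; names that differ only in an ending like _2 or _b are one class to them, and where a whole thing is asked for, a point or a joint stands for the part that bears it (a point fixed in the world has none). Each returns a list of dicts, best first, with "confidence" (0 to 1); they miss things now and then, are a little off and sometimes report something else, mostly with a low value. They report only what shows in the picture. A call takes as long as a camera call.
- recognise(camera, label): "point" ([column, row] in pixels, amid what is visible of it).
The state is a dict: "clock": time; "joint_pos": joint angles; "qvel": joint speeds; "tau": joint torques, N m; "tcp_pos": TCP position; "orientation": TCP orientation; "wrist_force": force on the tool from outside, world axes, zero at the start; "ft_torque": the same for the moment, N m; "finger_gap": finger opening in m; "grip_force": force on a finger pad.
Only numpy, scipy, OpenCV 4.12 (cv2) and the standard library are available. Lean on these libraries where they do the work, as an engineer would, in place of code of your own. Each camera call takes 0.05 s, during which the arm holds its last target. There are 200 camera calls.

## Task

Stand the little handled tin of macarons in the middle of the scale's pan, with its handle still folded down, and let go so that it can be weighed. Then swing its handle up until it clicks home upright, and set the tin down flat in the empty compartment of the wooden crate with the handle still up. Keep the tin level, do not drop it, and leave everything else on the table where it is.

Things in the scene. Friction and masses are not known exactly. Their poses are not given: they have to be found in the camera images.
- carrier: Open aluminium tin of pink macarons: 68 mm wide (x), 160 mm long (y), 50 mm high, about 0.8 kg. Origin: centre of its underside, z up. A steel bail handle is hinged at both short ends (hubs reach 94 mm from the centre along y), hinge line along y, 42 mm above the underside. Folded, the handle sticks out level beyond the long side at +x; the tin's body can be gripped across its width.
- grip (a point): Centre of the handle's grip, a freely turning wooden sleeve 18 mm in diameter, 80 mm long, along the carrier's y, 80 mm from the hinge line. Folded: 80 mm out to the carrier's +x, 42 mm above its underside. Upright: straight above its centre, 122 mm above its underside. The rest of the bail is 8 mm round bar. Its x axis points from the hinge line to the sleeve.
- bail (a joint): Angle of the handle about its hinge line: 0 folded level to the carrier's +x, 1.571 upright against its stop. Stiff to turn; a spring plunger resists from about 0.75, is passed at about 1.3 and then drives the handle onto its stop and holds it there.
- pan (a point): Centre of the scale's square steel pan, 190 x 190 mm, at its top face (45 mm above the table), z up. A flat white bench scale with a small display on its -x side, where the base reaches 140 mm from the pan's centre and is 30 mm high; fixed to the table.
- bay (a point): Centre of the floor (6 mm above the table) of the crate's empty compartment: 98 mm wide (x), 223 mm long (y), plywood walls 6 mm thick, rising 80 mm above the table. The tin fits with its long side along y, either way round. The other compartment, centred 104 mm away at +x, holds a cardboard box that rises to 91 mm. Fixed to the table.
- jar: Bystander: jar with a metal lid, 68 mm in diameter, 100 mm high; origin under its centre.
- bowl: Bystander: white bowl, 120 mm in diameter, 60 mm high; origin under its centre.
- palette_knife: Bystander: palette knife with a black handle, 240 mm long, lying flat; origin under its middle, its x along it.
- nozzle_a: Bystander: steel piping nozzle, a cone 32 mm wide and 45 mm high; origin under its centre.
- nozzle_b: Bystander: larger steel piping nozzle, a cone 36 mm wide and 50 mm high; origin under its centre.
- pastry_box: Bystander: cardboard box filling the crate's other compartment, 78 x 170 mm, 85 mm high; origin under its centre.

How it is judged:
By the outcome, as a careful person would: the job done as asked, in the order asked, and still so for the second after the job is handed in, with the robot touching nothing.
It also fails if it takes over 72 s, if anything falls off the work surface, if the arm or the gripper's body presses on something with over 40 N, if the wrist force passes 120 N, or if a joint passes its speed limit or range.

## Working session

There is one attempt and no reset: what is moved stays moved. The work goes in short steps, Python scripts to look and compute and a tool call to move; the robot and the scene stay as the last step left them, time stands still between calls to the robot, and variables do not carry over. Pictures are saved under pics/ and viewed, at most 10 in all, crops included, and the job is handed in when it is done.

Besides the shell and the picture viewer there is one more tool, called after "Request:" by a JSON object that holds its "op" and its "data", one argument or row to a line. arm_command: Moves the arm, as the interface text tells. Its arguments: {"type":"object","properties":{"moves":{"type":"array"},"newtons":{"type":"number"}},"required":["moves"]}

```bash
mkdir -p pics; cat > h.py <<'E'
import numpy as np, cv2
from scipy.spatial.transform import Rotation as R
from workcell import *
def rot(q): return R.from_quat([q[1],q[2],q[3],q[0]]).as_matrix()
def cloud(name,d):
    i=camera_info(name); H,W=d.shape
    f=H/2/np.tan(np.radians(i["fovy"])/2)
    u,v=np.meshgrid(np.arange(W),np.arange(H))
    p=np.stack([(u-i["cx"])/f*d,(v-i["cy"])/f*d,d],-1)
    return p@rot(i["orientation"]).T+np.array(i["eye"])
E
python3 - <<'E'
from h import *
ims=[]
for c in("top","side"):
    im,d=read_camera(c); np.savez(c,im=im,d=d); P=cloud(c,d); i=camera_info(c);print(c,i)
    for l in("carrier","grip","jar","bowl","palette_knife","nozzle_a","pastry_box"):
        for r in recognise(c,l)[:3]:
            u,w=map(int,r["point"]); print(l,round(r["confidence"],2),u,w,P[w,u].round(3))
    cv2.imwrite(f"pics/{c}0.png",cv2.resize(im,(768,576)))
s=get_state();print(s)
E
```

```text
top {'fovy': 48.52010241573272, 'cx': 252.29385848905824, 'cy': 184.39353112681934, 'eye': array([ 0.38791515, -0.00855745,  1.34171312]), 'orientation': array([ 0.05682536, -0.70142327,  0.7085548 , -0.05221464])}
carrier 0.9 143 207 [0.524 0.335 0.04 ]
grip 0.97 149 192 [ 0.576  0.329 -0.004]
jar 0.58 336 128 [ 0.749 -0.254  0.104]
bowl 0.58 235 126 [0.788 0.053 0.005]
palette_knife 0.65 174 153 [0.701 0.25  0.003]
nozzle_a 0.4 198 151 [0.702 0.17  0.026]
pastry_box 0.61 365 196 [ 0.544 -0.333  0.092]
side {'fovy': 44.29012867867174, 'cx': 256.6959585950239, 'cy': 190.69788325006164, 'eye': array([ 0.43446626, -0.87411042,  0.71981174]), 'orientation': array([-0.45364947,  0.88762762, -0.06709838,  0.04262827])}
carrier 0.82 213 142 [0.507 0.312 0.038]
carrier 0.69 332 230 [ 0.74  -0.102  0.029]
carrier 0.64 327 187 [0.781 0.078 0.017]
grip 0.71 235 137 [ 0.581  0.405 -0.003]
jar 0.91 369 275 [ 0.751 -0.29   0.075]
bowl 0.57 328 185 [0.782 0.076 0.025]
bowl 0.36 288 168 [0.698 0.171 0.023]
palette_knife 0.77 293 158 [0.729 0.244 0.007]
palette_knife 0.34 216 142 [0.516 0.317 0.034]
[... 156 characters left out ...]
_pos': array([-1.37756992e+00,  3.13124901e-01,  4.61123086e-02,  1.30360380e+00,
       -2.54335655e-06,  1.43121403e+00]), 'qvel': array([-9.35475742e-05,  1.20585200e-03, -4.76467111e-04, -3.91731811e-04,
       -2.68754836e-03, -7.10802074e-04]), 'tau': array([-3.54394861e-04, -4.80388927e+01,  2.98794919e+01, -2.13974831e-04,
       -2.07663193e-04,  9.35471263e-06]), 'tcp_pos': array([ 0.18786042, -0.54349368,  0.23137099]), 'orientation': array([8.99680652e-05, 9.86186711e-01, 1.65637446e-01, 1.14157182e-06]), 'wrist_force': array([-0.50371707, -0.18166526, -0.09701436]), 'ft_torque': array([-0.02179728,  0.05348439,  0.00226114]), 'grip_force': 0.0, 'finger_gap': 0.08500415799944963}
```

View pics/top0.png

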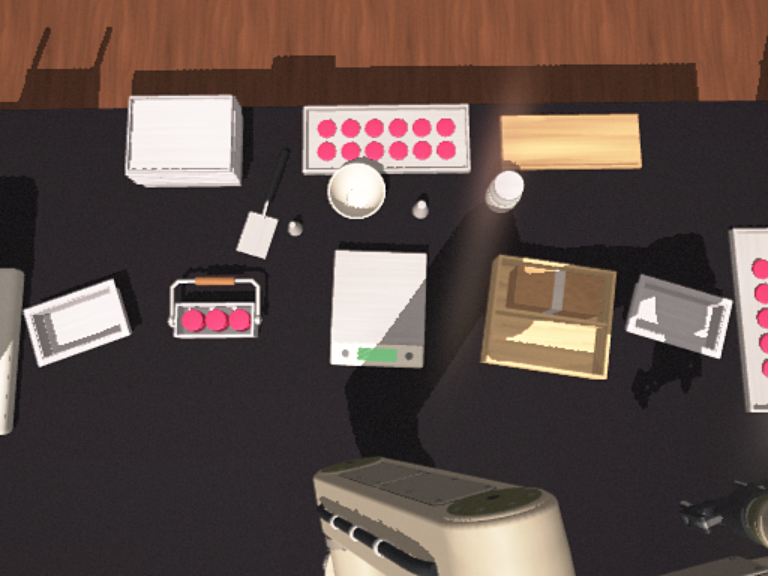

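View pics/side0.png

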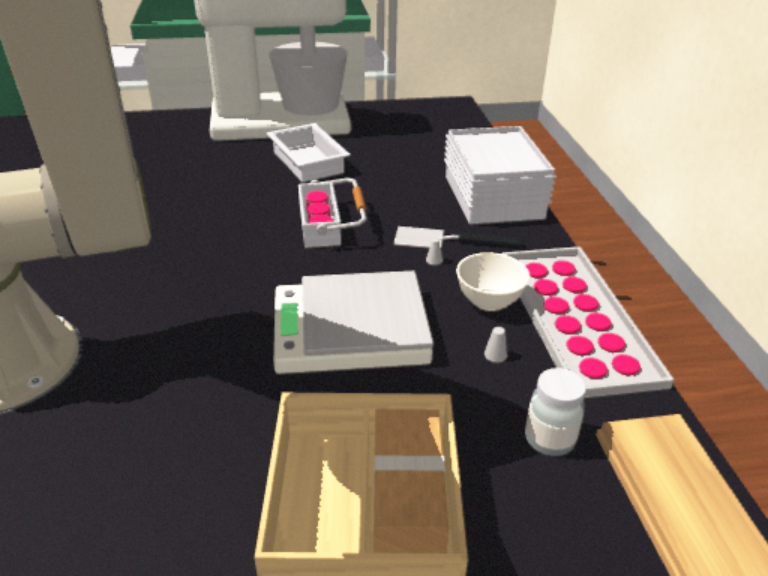

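The top view shows the tin at about (216,318) with its handle folded toward +x. The scale pan is at (379,293), the crate at (550,318), and the crate's empty compartment is on the near (-x) side. Next I fit their poses from depth.

```bash
cat > fit.py <<'E'
from h import *
def rect(P,lo,hi,x,y,bounds=True):
    m=(P[...,2]>lo)&(P[...,2]<hi)&(P[...,0]>x[0])&(P[...,0]<x[1])&(P[...,1]>y[0])&(P[...,1]<y[1])
    m=cv2.morphologyEx(m.astype(np.uint8),cv2.MORPH_OPEN,np.ones((2,2)))>0
    q=P[m]; r=cv2.minAreaRect((q[:,:2]*1000).astype(np.float32)); return [np.round(r[0],1),np.round(r[1],1),round(r[2],1),len(q),np.median(q[:,2]).round(4)]
E
python3 - <<'E'
from fit import *
for c in("top","side"):
    d=np.load(c+".npz")["d"]; P=cloud(c,d)
    g=lambda n,*a:print(c,n,rect(P,*a))
    g("tin",.03,.065,(.45,.555),(.22,.45))
    g("tin+handle",.03,.065,(.45,.65),(.2,.45))
    g("handle",.03,.065,(.57,.65),(.22,.45))
    g("pan",.038,.055,(.35,.68),(-.12,.15))
    g("base",.02,.055,(.35,.68),(-.12,.15))
    g("crate",.072,.098,(.38,.68),(-.5,-.15))
    g("floor",.0,.02,(.41,.5),(-.4,-.2))
    g("pbox",.086,.098,(.38,.68),(-.5,-.15))
    for x in (.46,.5,.52,.55,.58,.6,.62): # heights
        pass
d=np.load("top.npz");im=d["im"];P=cloud("top",d["d"])
# pink macarons and orange sleeve, crate wood extent
hsv=cv2.cvtColor(im,cv2.COLOR_BGR2HSV)
sub=(P[...,0]<.66)&(P[...,0]>.4)&(P[...,1]>.2)&(P[...,1]<.46)
for n,a,b in(("pink",(155,120,80),(179,255,255)),("orange",(5,120,60),(20,255,255))):
    m=(cv2.inRange(hsv,a,b)>0)&sub; v,u=np.nonzero(m); print(n,len(u),u.min(),u.max(),v.min(),v.max(),P[m].mean(0).round(4),np.median(P[m],0).round(4))
big=cv2.resize(im[160:265,100:430],None,fx=2.4,fy=2.4,interpolation=cv2.INTER_NEAREST);
E
```

```text
top tin [array([489.1, 209.4]), array([466.3, 116. ]), 79.1, 915, np.float64(0.0399)]
top tin+handle [array([502.5, 208.6]), array([469.9, 142.6]), 79.1, 1184, np.float64(0.041)]
top handle [array([517.9, 197.4]), array([480.7,  78.4]), 67.0, 244, np.float64(0.0559)]
top pan [array([517.1,  -4.4]), array([192.5, 257.6]), 87.3, 3777, np.float64(0.0457)]
top base [array([517.1,  -4.4]), array([192.5, 257.6]), 87.3, 4705, np.float64(0.0448)]
top crate [array([ 502.2, -257.4]), array([491.7, 241.1]), 88.5, 2301, np.float64(0.0902)]
top floor [array([ 446. , -204.2]), array([ 96.3, 396.6]), 2.9, 1537, np.float64(0.0069)]
top pbox [array([ 515.8, -230. ]), array([134.9, 493.4]), 14.7, 1499, np.float64(0.0919)]
side tin [array([ 502.6, -185.5]), array([1380.8,   93. ]), 88.2, 718, np.float64(0.0406)]
side tin+handle [array([ 509.7, -182.8]), array([1388.7,  131.9]), 86.9, 897, np.float64(0.0415)]
side handle [array([ 526.8, -187.5]), array([1385.1,   35.8]), 83.8, 153, np.float64(0.0563)]
side pan [array([ 536.5, -365. ]), array([1027.8,  199.6]), 86.9, 4186, np.float64(0.0457)]
side base [array([ 516.4, -364. ]), array([1026.9,  244.7]), 87.2, 5698, np.float64(0.045)]
side crate [array([ 484. , -513.3]), array([728.2, 226.7]), 80.9, 6461, np.float64(0.0903)]
side floor [array([ 452.4, -545.1]), array([658.5,  89.7]), 89.0, 3830, np.float64(0.0068)]
side pbox [array([ 527.1, -559.9]), array([649.8,  88.2]), 80.9, 3759, np.float64(0.0917)]
pink 554 121 166 206 220 [0.5048 0.3332 0.037 ] [0.5049 0.3321 0.0394]
orange 135 130 156 184 189 [0.5835 0.3348 0.0576] [0.5829 0.3356 0.059 ]
```

```bash
sed -i '/morphologyEx/d' fit.py
python3 - <<'E'
from fit import *
for c in("top","side"):
    d=np.load(c+".npz")["d"]; P=cloud(c,d)
    g=lambda n,*a:print(c,n,rect(P,*a))
    g("tin",.044,.056,(.45,.55),(.22,.45))
    g("tin+handle",.03,.065,(.45,.65),(.2,.45))
    g("sleeve",.045,.065,(.57,.65),(.22,.45))
    g("pan",.042,.05,(.422,.68),(-.12,.15))
    g("pan",.042,.05,(.435,.68),(-.12,.15))
    g("base",.02,.055,(.35,.68),(-.12,.15))
    g("crate",.072,.086,(.38,.68),(-.5,-.15))
    g("floor",.0,.012,(.41,.5),(-.43,-.2))
    g("pbox",.088,.098,(.38,.68),(-.5,-.15))
E
```

```text
top tin [array([510. , 332.4]), array([ 79.1, 183.3]), 0.0, 388, np.float64(0.0495)]
top tin+handle [array([532.2, 331.5]), array([184.9, 123.2]), 89.7, 1199, np.float64(0.0467)]
top sleeve [array([582. , 332.5]), array([ 23.7, 180.7]), 0.1, 249, np.float64(0.0568)]
top pan [array([548.4,  -1.4]), array([189.8, 190.2]), 87.3, 3317, np.float64(0.0459)]
top pan [array([548.4,  -1.4]), array([189.8, 190.2]), 87.3, 3317, np.float64(0.0459)]
top base [array([ 5.261e+02, -3.000e-01]), array([190.3, 235. ]), 87.2, 4706, np.float64(0.0449)]
top crate [array([ 503.3, -342.8]), array([237.3, 216. ]), 80.9, 836, np.float64(0.0799)]
top floor [array([ 455.2, -314.8]), array([230.1,  87.4]), 89.4, 1774, np.float64(0.0066)]
top pbox [array([ 550.8, -365.7]), array([193.4,  79.6]), 80.6, 1445, np.float64(0.0921)]
side tin [array([510.2, 330.6]), array([189.8,  78.2]), 89.6, 288, np.float64(0.0497)]
side tin+handle [array([532. , 330.9]), array([190.4, 121.8]), 89.9, 915, np.float64(0.0451)]
side sleeve [array([581.9, 331.4]), array([186.2,  22.1]), 89.8, 155, np.float64(0.0564)]
side pan [array([548.6,  -2.3]), array([194.5, 189.5]), 87.1, 4058, np.float64(0.0458)]
side pan [array([548.6,  -2.3]), array([194.5, 189.5]), 87.1, 4058, np.float64(0.0458)]
side base [array([526.3,  -1.6]), array([195.3, 235.1]), 87.1, 5708, np.float64(0.045)]
side crate [array([ 503.7, -341.3]), array([240.9, 215.4]), 81.0, 2751, np.float64(0.0799)]
side floor [array([ 455. , -310.5]), array([190.4,  89.9]), 90.0, 3735, np.float64(0.0068)]
side pbox [array([ 553.2, -356. ]), array([170.3,  78.5]), 81.1, 3725, np.float64(0.0917)]
```

```bash
python3 - <<'E'
from h import *
d=np.load("top.npz");im=d["im"];P=cloud("top",d["d"]); z=P[...,2]
vis=np.clip(z*2000,0,255).astype(np.uint8)
a=np.vstack([im[150:260,100:430],cv2.applyColorMap(vis,cv2.COLORMAP_JET)[150:260,100:430]])
cv2.imwrite("pics/crop.png",cv2.resize(a,None,fx=2.4,fy=2.4,interpolation=cv2.INTER_NEAREST))
E
```

```text
(no output)
```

View pics/crop.png

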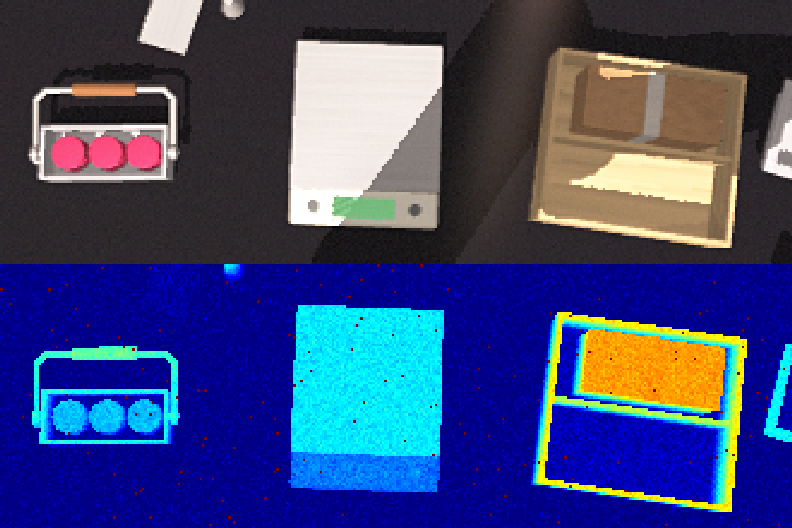

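The crop confirms the fits, and the measured sizes match the given ones:
- **Tin:** about (0.504, 0.332), yaw 0.
- **Pan:** (0.5485, -0.002), yaw -2.7°.
- **Crate:** centre (0.5035, -0.342), yaw -9.1°, which puts the bay at (0.452, -0.334).

```bash
cat > plan.py <<'E'
import sys; from h import *
# plan.py open  x y z phi n [x y z phi n ...] : smooth rows from measured pose (or 'from' x y z phi)
def plan(op,wps,start=None):
    if start is None:
        s=get_state(); M=rot(s["orientation"]); start=[*s["tcp_pos"],np.arctan2(M[1,0],M[0,0])]
        print("at",np.round(start,4),"tilt",np.round(M[:,2],4))
    cur=np.array(start,float); rows=[]
    for *g,n in wps:
        a=cur.copy(); g=np.array(g)
        for k in range(1,int(n)+1):
            t=k/n; t=(t+t*t*(3-2*t))/2
            d=a+(g-a)*t-cur; c,s_=np.cos(cur[3]),np.sin(cur[3])
            r=[round((d[0]*c+d[1]*s_)*1000,1),round((d[0]*s_-d[1]*c)*1000,1),round(-d[2]*1000,1),round(-d[3],3)]
            rows.append(r)
            cur=cur+np.array([(r[0]*c+r[1]*s_)/1e3,(r[0]*s_-r[1]*c)/1e3,-r[2]/1e3,-r[3]])
    for i in range(0,len(rows),8): print(",  ".join(f"{op},{r[0]:g},{r[1]:g},{r[2]:g},0,0,{r[3]:g}" for r in rows[i:i+8])); print()
    print("end",cur.round(4))
if __name__=="__main__":
    a=list(map(float,sys.argv[2:])); plan(sys.argv[1],[a[i:i+5] for i in range(0,len(a),5)])
E
python3 plan.py 1 .45 -.25 .23 .9 8  .504 .332 .16 1.571 14
```

```text
at [ 0.1879 -0.5435  0.2314  0.3328] tilt [ 0.e+00 -2.e-04 -1.e+00]
1,28.9,-16.1,0.1,0,0,-0.048,  1,42,-20.9,0.2,0,0,-0.067,  1,51.8,-21.5,0.2,0,0,-0.081,  1,57.7,-18.7,0.2,0,0,-0.088,  1,59.2,-13.5,0.2,0,0,-0.087,  1,55.6,-7.8,0.2,0,0,-0.081,  1,46.8,-2.6,0.2,0,0,-0.068,  1,33,0.3,0.1,0,0,-0.047

1,21,-13.7,3,0,0,-0.029,  1,28,-17.2,3.9,0,0,-0.038,  1,34.2,-19.1,4.7,0,0,-0.045,  1,39.6,-20,5.3,0,0,-0.05,  1,44,-19.4,5.8,0,0,-0.056,  1,47.5,-17.9,6.1,0,0,-0.058,  1,49.6,-15.5,6.2,0,0,-0.06,  1,50.4,-12.5,6.2,0,0,-0.059

1,49.9,-9.2,6.1,0,0,-0.058,  1,47.7,-6,5.7,0,0,-0.056,  1,44.2,-3.1,5.3,0,0,-0.051,  1,39.2,-0.7,4.7,0,0,-0.045,  1,32.8,0.9,4,0,0,-0.037,  1,25.1,1.6,3,0,0,-0.029

end [0.504  0.332  0.16   1.5708]
```

Request:
{"op": "arm_command", "data": {
  "moves": [1,29,-16,0,0,0,-0.048,1,42,-21,0,0,0,-0.067,1,52,-21,0,0,0,-0.081,1,57,-19,0,0,0,-0.088,1,59,-13,0,0,0,-0.087,1,56,-8,0,0,0,-0.081,1,47,-3,0,0,0,-0.068,1,33,0,0,0,0,-0.047],
  "newtons": 70
}}

```text
clock: 1.8
tcp_pos: [0.4508, -0.2481, 0.2315]
orientation: [0.0, 0.9, 0.436, 0.0]
wrist_force: [-0.3, -0.5, 0.5]
finger_gap: 0.0854
grip_force: 0.0
```

Request:
{"op": "arm_command", "data": {
  "moves": [1,21,-14,3,0,0,-0.029,1,28,-17,4,0,0,-0.038,1,34,-19,5,0,0,-0.045,1,40,-20,5,0,0,-0.05,1,44,-19,6,0,0,-0.056,1,47,-18,6,0,0,-0.058,1,50,-15,6,0,0,-0.06,1,50,-12,6,0,0,-0.059]
}}

```text
clock: 2.8
tcp_pos: [0.4827, 0.0937, 0.1904]
orientation: [0.0, 0.797, 0.604, 0.0]
wrist_force: [0.8, 0.8, -0.6]
finger_gap: 0.0856
grip_force: 0.0
```

Request:
{"op": "arm_command", "data": {
  "moves": [1,50,-9,6,0,0,-0.058,1,48,-6,6,0,0,-0.056,1,44,-3,5,0,0,-0.051,1,39,-1,5,0,0,-0.045,1,33,1,4,0,0,-0.037,1,25,2,3,0,0,-0.029,1,0,0,0,0,0,0,1,0,0,0,0,0,0]
}}

```text
clock: 3.8
tcp_pos: [0.5052, 0.3309, 0.1612]
orientation: [0.0, 0.707, 0.707, -0.0]
wrist_force: [0.3, 0.9, 0.1]
finger_gap: 0.0857
grip_force: 0.0
```

```bash
python3 plan.py 1 .504 .3318 .06 1.571 5 .504 .3318 .010 1.571 7
```

```text
at [0.5052 0.3309 0.1612 1.5705] tilt [-4.e-04 -7.e-04 -1.e+00]
1,0.1,-0.2,15.4,0,0,-0,  1,0.2,-0.2,22.6,0,0,-0,  1,0.3,-0.3,25.1,0,0,-0,  1,0.2,-0.3,22.7,0,0,-0,  1,0.1,-0.2,15.4,0,0,-0,  1,0,0,5,0,0,-0,  1,0,0,7.1,0,0,-0,  1,0,0,8.4,0,0,-0

1,0,0,8.9,0,0,-0,  1,0,0,8.5,0,0,-0,  1,0,0,7.1,0,0,-0,  1,0,0,5,0,0,-0

end [0.504  0.3318 0.01   1.5705]
```

Request:
{"op": "arm_command", "data": {
  "moves": [1,1,-1,15,0,0,0,1,0,0,23,0,0,0,1,0,0,25,0,0,0,1,0,0,23,0,0,0,1,0,0,15,0,0,0,1,0,0,5,0,0,0,1,0,0,7,0,0,0,1,0,0,8,0,0,0]
}}

```text
clock: 4.8
tcp_pos: [0.5051, 0.3326, 0.0407]
orientation: [0.0, 0.707, 0.707, 0.001]
wrist_force: [0.7, 0.3, 2.1]
finger_gap: 0.0852
grip_force: 0.0
```

Request:
{"op": "arm_command", "data": {
  "moves": [1,0,0,9,0,0,0,1,0,0,9,0,0,0,1,0,0,7,0,0,0,1,0,0,5,0,0,0,1,0,0,0,0,0,0]
}}

```text
clock: 5.42
tcp_pos: [0.504, 0.3322, 0.0097]
orientation: [-0.0, 0.707, 0.707, -0.0]
wrist_force: [-0.0, 0.7, -1.6]
finger_gap: 0.0854
grip_force: 0.0
```

Request:
{"op": "arm_command", "data": {
  "moves": [0.5,0,0,0,0,0,0,0.3,0,0,0,0,0,0,0.3,0,0,0,0,0,0,0,0,0,0,0,0,0]
}}

```text
clock: 5.92
tcp_pos: [0.5053, 0.3326, 0.0111]
orientation: [0.0, 0.707, 0.707, 0.001]
wrist_force: [2.2, -0.5, 6.0]
finger_gap: 0.0668
grip_force: 82.2
```

```bash
python3 - <<'E'
from fit import *
s=get_state();print(s["tcp_pos"],s["wrist_force"],s["ft_torque"],s["finger_gap"],s["grip_force"])
im,d=read_camera("side");P=cloud("side",d);print(rect(P,.03,.065,(.45,.65),(.2,.45)),rect(P,.045,.065,(.57,.65),(.22,.45)))
cv2.imwrite("pics/grasp.png",cv2.resize(im[80:240,130:330],(800,640))[:600])
E
```

```text
[0.50529026 0.3326241  0.0110811 ] [ 2.16460518 -0.53664162  5.97924497] [-0.07737164 -0.15566584 -0.00910914] 0.06680995847909131 82.24607348442078
[array([523.3, 330. ]), array([142.5, 186.6]), 2.6, 852, np.float64(0.0436)] [array([583.9, 325.6]), array([170. ,  19.2]), 87.4, 142, np.float64(0.0567)]
```

View pics/grasp.png

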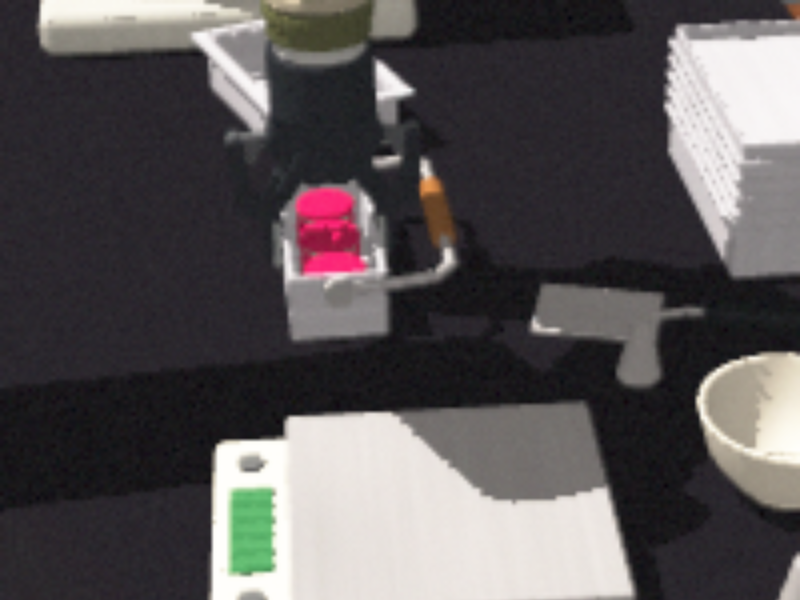

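The tin is gripped across its width (gap 66.8 mm) and standing level, with the handle still folded. Next I lift it and carry it to the pan.

```bash
python3 plan.py 0 .505 .332 .10 1.571 8 .5485 -.0015 .105 1.524 16
```

```text
at [0.5052 0.3326 0.0111 1.5707] tilt [ 1.8e-03  6.0e-04 -1.0e+00]
0,-0.1,-0,-7.5,0,0,-0,  0,-0,-0,-10.6,0,0,-0,  0,-0.1,-0.1,-12.6,0,0,-0,  0,-0.1,-0,-13.8,0,0,-0,  0,-0.1,-0.1,-13.7,0,0,-0,  0,-0.1,0,-12.7,0,0,-0,  0,-0.1,-0,-10.6,0,0,-0,  0,-0,-0,-7.4,0,0,-0

0,-12.3,1.6,-0.2,0,0,0.002,  0,-15.7,2.1,-0.2,0,0,0.002,  0,-18.6,2.5,-0.3,0,0,0.003,  0,-21.1,2.9,-0.3,0,0,0.002,  0,-23,3.2,-0.4,0,0,0.004,  0,-24.5,3.5,-0.3,0,0,0.003,  0,-25.4,3.7,-0.4,0,0,0.004,  0,-25.9,4,-0.4,0,0,0.003

0,-25.9,3.9,-0.4,0,0,0.004,  0,-25.4,4,-0.4,0,0,0.004,  0,-24.4,4,-0.4,0,0,0.003,  0,-22.9,3.8,-0.3,0,0,0.003,  0,-21,3.5,-0.3,0,0,0.003,  0,-18.5,3.2,-0.3,0,0,0.003,  0,-15.6,2.7,-0.3,0,0,0.002,  0,-12.3,2.2,-0.1,0,0,0.002

end [ 5.4850e-01 -1.5000e-03  1.0500e-01  1.5237e+00]
```

Request:
{"op": "arm_command", "data": {
  "moves": [0,0,0,-7,0,0,0,0,0,0,-11,0,0,0,0,0,0,-13,0,0,0,0,0,0,-14,0,0,0,0,0,0,-14,0,0,0,0,0,0,-13,0,0,0,0,0,0,-11,0,0,0,0,0,0,-7,0,0,0]
}}

```text
clock: 6.98
tcp_pos: [0.5046, 0.3324, 0.1012]
orientation: [0.0, 0.707, 0.707, 0.0]
wrist_force: [-0.1, -0.4, -7.9]
finger_gap: 0.0671
grip_force: 80.9
```

Request:
{"op": "arm_command", "data": {
  "moves": [0,-12,1.5,0,0,0,0.002,0,-16,2,0,0,0,0.002,0,-19,2.5,0,0,0,0.003,0,-21,3,0,0,0,0.002,0,-23,3,0,0,0,0.004,0,-24,3.5,0,0,0,0.003,0,-25,4,0,0,0,0.004,0,-26,4,0,0,0,0.003]
}}

```text
clock: 7.98
tcp_pos: [0.5262, 0.1639, 0.1002]
orientation: [0.0, 0.716, 0.699, -0.0]
wrist_force: [1.0, -0.6, -9.0]
finger_gap: 0.067
grip_force: 81.1
```

Request:
{"op": "arm_command", "data": {
  "moves": [0,-26,4,0,0,0,0.004,0,-25,4,0,0,0,0.004,0,-24,4,0,0,0,0.003,0,-23,4,0,0,0,0.003,0,-21,3.5,0,0,0,0.003,0,-19,3,0,0,0,0.003,0,-16,2.5,0,0,0,0.002,0,-12,2,0,0,0,0.002]
}}

```text
clock: 8.98
tcp_pos: [0.5476, -0.0019, 0.1003]
orientation: [-0.0, 0.724, 0.69, -0.0]
wrist_force: [-0.0, 0.3, -8.1]
finger_gap: 0.067
grip_force: 81.0
```

Request:
{"op": "arm_command", "data": {
  "moves": [0,0,0,0,0,0,0,0,0,0,0,0,0,0]
}}

```text
clock: 9.22
tcp_pos: [0.5474, -0.0003, 0.1002]
orientation: [-0.0, 0.723, 0.69, 0.0]
wrist_force: [-0.4, 0.2, -7.3]
finger_gap: 0.0668
grip_force: 80.9
```

```bash
python3 - <<'E'
from fit import *
s=get_state();print(s["wrist_force"],s["ft_torque"],s["finger_gap"])
for c in("top","side"):
    im,d=read_camera(c);P=cloud(c,d)
    hsv=cv2.cvtColor(im,cv2.COLOR_BGR2HSV)
    sub=(P[...,0]<.72)&(P[...,0]>.4)&(abs(P[...,1])<.15)&(P[...,2]>.055)
    m=(cv2.inRange(hsv,(5,110,50),(20,255,255))>0)&sub
    print(c,m.sum(),P[m].mean(0),cv2.minAreaRect((P[m][:,:2]*1000).astype(np.float32)))
    if c=="side": print(rect(P,.1,.16,(.6,.66),(-.15,.15)))
E
python3 plan.py 0 .5485 -.0015 .062 1.524 8
```

```text
[-0.3869933   0.18637681 -7.29519194] [-0.00724918  0.02404687 -0.01949246] 0.06684121791283835
top 0 [nan nan nan] ((0.0, 0.0), (0.0, 0.0), 0.0)
side 156 [ 0.62479757 -0.01167618  0.1469057 ] ((625.7628784179688, -4.378044128417969), (80.76497650146484, 17.367664337158203), 89.18376159667969)
[array([617.9,  -2.8]), array([184.1,  35.6]), 88.9, 296, np.float64(0.1454)]
at [ 5.4740e-01 -1.0000e-04  1.0020e-01  1.5248e+00] tilt [-3.e-04  2.e-04 -1.e+00]
0,-0.1,0.1,3.2,0,0,0,  0,-0.2,0.1,4.6,0,0,0,  0,-0.2,0.2,5.4,0,0,0,  0,-0.2,0.2,5.9,0,0,0,  0,-0.2,0.2,5.9,0,0,0.001,  0,-0.2,0.1,5.5,0,0,-0,  0,-0.2,0.2,4.5,0,0,-0,  0,-0.1,0.1,3.2,0,0,-0

end [ 5.4850e-01 -1.5000e-03  6.2000e-02  1.5238e+00]<stdin>:8: RuntimeWarning: Mean of empty slice.
  ret = um.true_divide(
```

Request:
{"op": "arm_command", "data": {
  "moves": [0,0,1,3,0,0,0,0,0,0,5,0,0,0,0,0,0,5,0,0,0,0,0,0,6,0,0,0,0,0,0,6,0,0,0,0,0,0,6,0,0,0,0,0,0,5,0,0,0,0,0,0,3,0,0,0]
}}

```text
clock: 10.32
tcp_pos: [0.5485, -0.0008, 0.0609]
orientation: [-0.0, 0.724, 0.69, -0.0]
wrist_force: [-0.3, -0.2, -8.6]
finger_gap: 0.0671
grip_force: 80.9
```

Request:
{"op": "arm_command", "data": {
  "moves": [0,0,0,2,0,0,0,0,0,0,1,0,0,0,0,0,0,1,0,0,0,0,0,0,0,0,0,0]
}}

```text
clock: 10.82
tcp_pos: [0.5486, -0.0008, 0.0573]
orientation: [0.0, 0.724, 0.69, 0.0]
wrist_force: [0.8, 0.0, -8.2]
finger_gap: 0.0671
grip_force: 80.9
```

Request:
{"op": "arm_command", "data": {
  "moves": [0,0,0,0.5,0,0,0,0,0,0,0.5,0,0,0,0,0,0,0,0,0,0]
}}

```text
clock: 11.2
tcp_pos: [0.5485, -0.0008, 0.0562]
orientation: [-0.0, 0.724, 0.69, -0.0]
wrist_force: [-0.6, 1.2, -8.1]
finger_gap: 0.0669
grip_force: 80.9
```

Request:
{"op": "arm_command", "data": {
  "moves": [0,0,0,0.5,0,0,0,0,0,0,0.5,0,0,0,0,0,0,0,0,0,0]
}}

```text
clock: 11.58
tcp_pos: [0.5486, -0.0008, 0.0561]
orientation: [0.0, 0.724, 0.69, 0.0]
wrist_force: [-3.9, 0.1, 3.3]
finger_gap: 0.067
grip_force: 82.2
```

Contact is made at the expected height. I release the tin and rise.

Request:
{"op": "arm_command", "data": {
  "moves": [0.8,0,0,0,0,0,0,1,0,0,0,0,0,0,1,0,0,0,0,0,0,1,0,0,-8,0,0,0,1,0,0,-20,0,0,0,1,0,0,-35,0,0,0,1,0,0,-35,0,0,0,1,0,0,-20,0,0,0]
}}

```text
clock: 12.58
tcp_pos: [0.5496, -0.0009, 0.176]
orientation: [0.001, 0.723, 0.69, 0.001]
wrist_force: [0.5, 0.5, -0.7]
finger_gap: 0.0857
grip_force: 0.0
```

Request:
{"op": "arm_command", "data": {
  "moves": [-0.1,-15,-15,-10,0,0,0,-0.1,-30,-30,0,0,0,0,-0.1,-40,-40,0,0,0,0,-0.1,-25,-25,0,0,0,0,-0.1,0,0,0,0,0,0,-0.1,0,0,0,0,0,0]
}}

```text
clock: 13.32
tcp_pos: [0.4331, -0.1057, 0.1833]
orientation: [0.0, 0.724, 0.69, 0.0]
wrist_force: [0.1, -0.2, -0.2]
finger_gap: 0.0384
grip_force: 0.0
```

```bash
cat > tin.py <<'E'
from fit import *
def sleeve(c,zmin=.06,save=None,x=(.4,.72)):
    im,d=read_camera(c);P=cloud(c,d)
    hsv=cv2.cvtColor(im,cv2.COLOR_BGR2HSV)
    m=(cv2.inRange(hsv,(5,110,50),(20,255,255))>0)&(P[...,0]<x[1])&(P[...,0]>x[0])&(abs(P[...,1])<.15)&(P[...,2]>zmin)
    q=P[m]; r=cv2.minAreaRect((q[:,:2]*1000).astype(np.float32)) if len(q) else None
    print(c,"sleeve",len(q),np.median(q,0).round(4),"zmax",np.percentile(q[:,2],95).round(4),[np.round(v,1) for v in r])
    if save: cv2.imwrite("pics/"+save,cv2.resize(im[110:290,150:390],(800,600)))
    return P,im
E
python3 - <<'E'
from tin import *
print({k:get_state()[k] for k in("finger_gap","wrist_force","clock")})
for c in("top","side"):
    P,im=sleeve(c,save="pan.png" if c=="side" else None)
    print(rect(P,.085,.103,(.49,.585),(-.095,.095)),rect(P,.075,.115,(.49,.66),(-.12,.12)),rect(P,.085,.115,(.6,.66),(-.12,.12)))
E
```

```text
{'finger_gap': 0.03844024210927556, 'wrist_force': array([ 0.1058561 , -0.15666185, -0.20384293]), 'clock': 13.325}
top sleeve 149 [ 0.6264 -0.0039  0.1031] zmax 0.1076 [array([627.7,  -3.6]), array([77.4, 17.2]), np.float64(86.3)]
[array([ 5.477e+02, -2.000e-01]), array([ 74. , 184.3]), 0.1, 587, np.float64(0.0918)] [array([575. ,  -1.2]), array([183.7, 123.5]), 87.3, 1226, np.float64(0.0915)] [array([619.2,  -2.2]), array([181.6,  36.7]), 89.4, 287, np.float64(0.1006)]
side sleeve 163 [ 0.6254 -0.0101  0.103 ] zmax 0.1063 [array([627.4,  -4.4]), array([81.3, 17.6]), np.float64(87.5)]
[array([547.5,  -0.9]), array([ 74.2, 188. ]), 0.1, 829, np.float64(0.091)] [array([575.1,  -2.4]), array([188.8, 122.3]), 87.5, 1624, np.float64(0.0896)] [array([619.1,  -4. ]), array([ 36.7, 183.7]), 0.4, 316, np.float64(0.1001)]
```

View pics/pan.png

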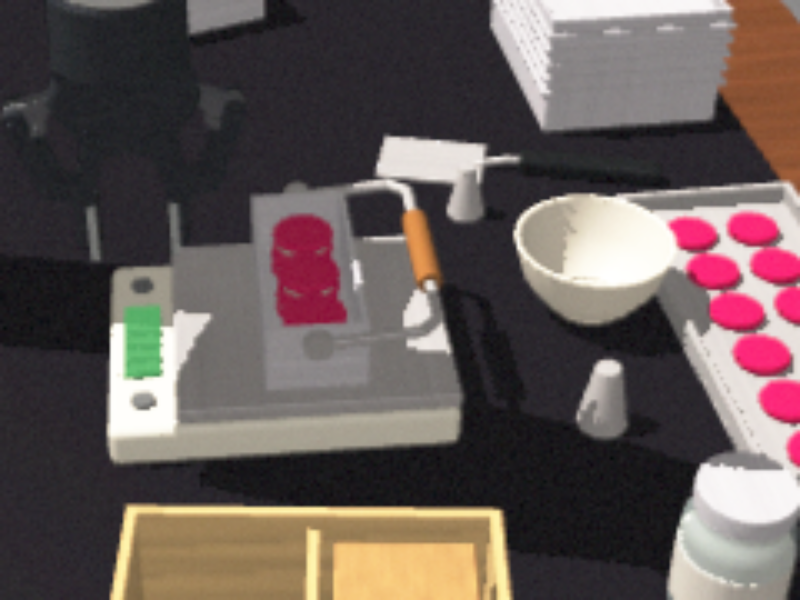

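The tin stands flat and centred on the pan, with its handle folded and the sleeve centre at about (0.6275, -0.0036, 0.094). Next I grip the sleeve and follow its arc.

```bash
python3 plan.py -0.1 .6275 -.0035 .17 1.524 8 .6275 -.0035 .074 1.524 8
```

```text
at [ 0.4338 -0.1053  0.1832  1.5244] tilt [ 1.e-04 -0.e+00 -1.e+00]
-0.1,9.3,15.9,1.1,0,0,0,  -0.1,13.2,22.4,1.6,0,0,0,  -0.1,15.7,27,1.9,0,0,0,  -0.1,17.1,29.1,2,0,0,0,  -0.1,17.1,29.1,2.1,0,0,0,  -0.1,15.8,26.9,1.9,0,0,0,  -0.1,13.1,22.5,1.5,0,0,0,  -0.1,9.3,15.9,1.1,0,0,0

-0.1,0,-0,8.1,0,0,0,  -0.1,0,-0,11.4,0,0,0,  -0.1,0,-0,13.7,0,0,0,  -0.1,0,-0,14.8,0,0,0,  -0.1,0,-0,14.8,0,0,0,  -0.1,0,-0,13.7,0,0,0,  -0.1,0,-0,11.5,0,0,0,  -0.1,0,-0,8,0,0,0

end [ 0.6275 -0.0035  0.074   1.5244]
```

Request:
{"op": "arm_command", "data": {
  "moves": [-0.1,9,16,1,0,0,0,-0.1,13,22,2,0,0,0,-0.1,16,27,2,0,0,0,-0.1,17,29,2,0,0,0,-0.1,17,29,2,0,0,0,-0.1,16,27,2,0,0,0,-0.1,13,22,1,0,0,0,-0.1,9,16,1,0,0,0],
  "newtons": 20
}}

```text
clock: 14.42
tcp_pos: [0.6285, -0.002, 0.1691]
orientation: [-0.0, 0.723, 0.691, 0.0]
wrist_force: [-0.0, -0.4, -0.1]
finger_gap: 0.0385
grip_force: 0.0
```

Request:
{"op": "arm_command", "data": {
  "moves": [-0.1,0,0,8,0,0,0,-0.1,0,0,11,0,0,0,-0.1,0,0,14,0,0,0,-0.1,0,0,15,0,0,0,-0.1,0,0,15,0,0,0,-0.1,0,0,14,0,0,0,-0.1,0,0,11,0,0,0,-0.1,0,0,8,0,0,0]
}}

```text
clock: 15.42
tcp_pos: [0.6263, -0.0045, 0.0735]
orientation: [-0.0, 0.724, 0.69, -0.0]
wrist_force: [0.1, -1.0, 0.2]
finger_gap: 0.0384
grip_force: 0.0
```

Request:
{"op": "arm_command", "data": {
  "moves": [-0.1,0,0,0,0,0,0,-0.1,0,0,0,0,0,0]
}}

```text
clock: 15.68
tcp_pos: [0.6269, -0.0045, 0.0747]
orientation: [0.0, 0.724, 0.69, 0.0]
wrist_force: [-0.4, 0.2, 0.2]
finger_gap: 0.0383
grip_force: 0.0
```

Request:
{"op": "arm_command", "data": {
  "moves": [-0.4,0,0.5,0,0,0,0,-0.5,0,0,0,0,0,0,-0.7,0,0,0,0,0,0,-0.8,0,0,0,0,0,0,-0.8,0,0,0,0,0,0],
  "newtons": 30
}}

```text
clock: 16.3
tcp_pos: [0.6275, -0.0045, 0.0746]
orientation: [0.0, 0.724, 0.69, 0.0]
wrist_force: [2.6, 0.3, -0.3]
finger_gap: 0.0168
grip_force: 29.3
```

```bash
cat > arc.py <<'E'
import sys,numpy as np
# arc rows: tool y = outward(+tin x), z down. radius 80. args a0 a1 n
a=np.linspace(float(sys.argv[1]),float(sys.argv[2]),int(sys.argv[3])+1)
for p,q in zip(a,a[1:]): print(f"{q:.2f}: dy {80*(np.cos(q)-np.cos(p)):.1f} dz {-80*(np.sin(q)-np.sin(p)):.1f}")
E
python3 arc.py .08 1.58 30
python3 -c "
from h import *
s=get_state();print(s['wrist_force'],s['tcp_pos'],s['finger_gap'],s['grip_force'])"
```

```text
0.13: dy -0.4 dz -4.0
0.18: dy -0.6 dz -4.0
0.23: dy -0.8 dz -3.9
0.28: dy -1.0 dz -3.9
0.33: dy -1.2 dz -3.8
0.38: dy -1.4 dz -3.8
0.43: dy -1.6 dz -3.7
0.48: dy -1.8 dz -3.6
0.53: dy -1.9 dz -3.5
0.58: dy -2.1 dz -3.4
0.63: dy -2.3 dz -3.3
0.68: dy -2.4 dz -3.2
0.73: dy -2.6 dz -3.0
0.78: dy -2.7 dz -2.9
0.83: dy -2.9 dz -2.8
0.88: dy -3.0 dz -2.6
0.93: dy -3.1 dz -2.5
0.98: dy -3.3 dz -2.3
1.03: dy -3.4 dz -2.1
1.08: dy -3.5 dz -2.0
1.13: dy -3.6 dz -1.8
1.18: dy -3.7 dz -1.6
1.23: dy -3.7 dz -1.4
1.28: dy -3.8 dz -1.2
1.33: dy -3.9 dz -1.1
1.38: dy -3.9 dz -0.9
1.43: dy -3.9 dz -0.7
1.48: dy -4.0 dz -0.5
1.53: dy -4.0 dz -0.3
1.58: dy -4.0 dz -0.1
[ 2.63098563  0.27199718 -0.31686712] [ 0.62752825 -0.00451889  0.07455328] 0.016840379909301307 29.285868108272552
```

Request:
{"op": "arm_command", "data": {
  "moves": [-0.8,0,-0.4,-4,0,0,0,-0.8,0,-0.6,-4,0,0,0]
}}

```text
clock: 16.55
tcp_pos: [0.6262, -0.0045, 0.0827]
orientation: [0.0, 0.724, 0.69, 0.0]
wrist_force: [2.8, -1.1, -0.1]
finger_gap: 0.0175
grip_force: 29.3
```

```bash
python3 - <<'E'
from tin import *
print(get_state()["wrist_force"],get_state()["tcp_pos"])
P,im=sleeve("side")
E
```

```text
[ 2.75047496 -1.09880249 -0.10601421] [ 0.62620495 -0.00446319  0.08265472]
side sleeve 135 [ 0.6253 -0.0161  0.1111] zmax 0.1136 [array([626.3,  -4.3]), array([83.5, 16.6]), np.float64(85.6)]
```

Request:
{"op": "arm_command", "data": {
  "moves": [-0.8,0,-0.8,-3.9,0,0,0,-0.8,0,-1,-3.9,0,0,0,-0.8,0,-1.2,-3.8,0,0,0,-0.8,0,-1.4,-3.8,0,0,0]
}}

```text
clock: 17.1
tcp_pos: [0.6214, -0.0042, 0.098]
orientation: [0.0, 0.724, 0.69, -0.0]
wrist_force: [2.8, -0.6, 0.5]
finger_gap: 0.0167
grip_force: 29.4
```

```bash
cat >> tin.py <<'E'
def tilt(P):  # slope along tin x of the tin's long rims: -x rim and +x rim heights
    c,s=np.cos(-.047),np.sin(-.047); q=P-np.array([.548,0,0]); u=q[...,0]*c+q[...,1]*s; v=-q[...,0]*s+q[...,1]*c
    for lo,hi in((-37,-30),(30,37)):
        m=(u*1000>lo)&(u*1000<hi)&(abs(v)<.078)&(P[...,2]>.075)&(P[...,2]<.13); z=P[m][:,2]
        print("rim",lo,m.sum(),np.percentile(z,[50,75,90]).round(4) if m.any() else "")
    m=(abs(v)<.1)&(u>-.06)&(u<.05)&(P[...,2]>.07)&(P[...,2]<.105)&(P[...,1]<-.02)
    print("ext u",np.percentile(u[m],[1,99]).round(4),"v min",np.percentile(v[m],1).round(4))
E
python3 - <<'E'
from tin import *
print(get_state()["wrist_force"],get_state()["tcp_pos"])
P,im=sleeve("side",save="arc1.png"); tilt(P)
E
```

```text
[ 2.75213454 -0.58128126  0.47287628] [ 0.62144937 -0.00420454  0.0979569 ]
side sleeve 137 [ 0.6206 -0.0154  0.1265] zmax 0.129 [array([622.2,  -4.4]), array([83.8, 16.7]), np.float64(83.8)]
rim -37 97 [0.0954 0.0962 0.0969]
rim 30 61 [0.0959 0.0967 0.0971]
ext u [-0.0345  0.0335] v min -0.0937
```

View pics/arc1.png

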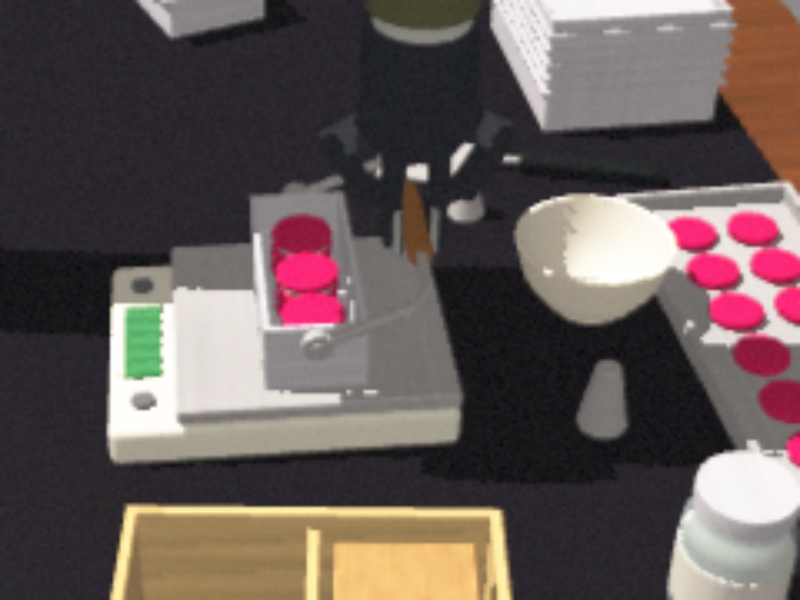

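The handle has risen to about 0.38 rad, and both tin rims still read about 96 mm, so it is level. Continuing along the arc.

Request:
{"op": "arm_command", "data": {
  "moves": [-0.8,0,-1.6,-3.7,0,0,0,-0.8,0,-1.8,-3.6,0,0,0,-0.8,0,-1.9,-3.5,0,0,0,-0.8,0,-2.1,-3.4,0,0,0,-0.8,0,-2.3,-3.3,0,0,0,-0.8,0,-2.4,-3.2,0,0,0]
}}

```text
clock: 17.9
tcp_pos: [0.6089, -0.0036, 0.1184]
orientation: [-0.0, 0.724, 0.69, -0.0]
wrist_force: [1.1, -0.7, -0.5]
finger_gap: 0.0168
grip_force: 29.5
```

Request:
{"op": "arm_command", "data": {
  "moves": [-0.8,0,-2.6,-3,0,0,0,-0.8,0,-2.7,-2.9,0,0,0,-0.8,0,-2.9,-2.8,0,0,0]
}}

```text
clock: 18.27
tcp_pos: [0.6006, -0.0032, 0.1269]
orientation: [-0.0, 0.724, 0.69, -0.0]
wrist_force: [-0.4, 0.1, -1.8]
finger_gap: 0.0167
grip_force: 29.4
```

```bash
python3 - <<'E'
from tin import *
print(get_state()["wrist_force"],get_state()["tcp_pos"])
P,im=sleeve("side"); tilt(P)
E
```

```text
[-0.38349711  0.11751637 -1.80891201] [ 0.60064392 -0.00318973  0.12688647]
side sleeve 144 [ 0.5992 -0.0172  0.1553] zmax 0.1577 [array([600.6,  -4.6]), array([77.7, 16.5]), np.float64(84.7)]
rim -37 90 [0.0954 0.0963 0.097 ]
rim 30 54 [0.0954 0.0961 0.0965]
ext u [-0.0345  0.0325] v min -0.0931
```

Request:
{"op": "arm_command", "data": {
  "moves": [-0.8,0,-3,-2.6,0,0,0,-0.8,0,-3.1,-2.5,0,0,0,-0.8,0,0,0,0,0,0]
}}

```text
clock: 18.7
tcp_pos: [0.5944, -0.0029, 0.132]
orientation: [-0.0, 0.724, 0.69, -0.001]
wrist_force: [-1.8, -1.4, -3.1]
finger_gap: 0.0168
grip_force: 29.5
```

```bash
python3 - <<'E'
from tin import *
print(get_state()["wrist_force"],get_state()["ft_torque"],get_state()["tcp_pos"])
P,im=sleeve("side"); tilt(P)
E
```

```text
[-1.7850953  -1.41689477 -3.13410908] [-0.09281928  0.3507012  -0.02574126] [ 0.59436003 -0.00294666  0.13197288]
side sleeve 145 [ 0.5931 -0.0158  0.1605] zmax 0.1629 [array([594.4,  -3.8]), array([81.9, 16.5]), np.float64(83.9)]
rim -37 96 [0.0956 0.0965 0.097 ]
rim 30 50 [0.0959 0.0965 0.0971]
ext u [-0.0344  0.0324] v min -0.0937
```

Request:
{"op": "arm_command", "data": {
  "moves": [-0.8,0,-3.2,-1.7,0,0,0,-0.8,0,-3.4,-1.7,0,0,0,-0.8,0,0,0,0,0,0]
}}

```text
clock: 19.12
tcp_pos: [0.5884, -0.0027, 0.1359]
orientation: [0.0, 0.724, 0.69, 0.0]
wrist_force: [-2.0, -1.5, -2.1]
finger_gap: 0.0169
grip_force: 29.5
```

```bash
python3 - <<'E'
from tin import *
print(get_state()["wrist_force"],get_state()["ft_torque"],get_state()["tcp_pos"])
P,im=sleeve("side"); tilt(P)
E
```

```text
[-1.98482485 -1.52383014 -2.13465429] [-0.08843259  0.29732153  0.03060676] [ 0.58844872 -0.00267578  0.13588168]
side sleeve 148 [ 0.5874 -0.0154  0.1644] zmax 0.1669 [array([589.1,  -3.6]), array([80.2, 16.9]), np.float64(84.5)]
rim -37 96 [0.0954 0.0962 0.0968]
rim 30 48 [0.0961 0.0964 0.0968]
ext u [-0.0343  0.0329] v min -0.0936
```

Request:
{"op": "arm_command", "data": {
  "moves": [-0.8,0,-3.5,-1.6,0,0,0,-0.8,0,-3.6,-1.5,0,0,0,-0.8,0,-3.7,-1.5,0,0,0]
}}

```text
clock: 19.55
tcp_pos: [0.5783, -0.0023, 0.1409]
orientation: [0.001, 0.724, 0.69, 0.0]
wrist_force: [0.5, -0.8, 0.3]
finger_gap: 0.0173
grip_force: 29.8
```

```bash
python3 - <<'E'
from tin import *
print(get_state()["wrist_force"],get_state()["ft_torque"],get_state()["tcp_pos"])
P,im=sleeve("side",save="arc2.png"); tilt(P)
E
```

```text
[ 0.52362414 -0.83232507  0.33548114] [-0.1189795  -0.1580998  -0.02362437] [ 0.57827233 -0.00225805  0.14085424]
side sleeve 151 [ 0.5771 -0.0123  0.1694] zmax 0.1717 [array([578.2,  -4.1]), array([80.2, 16.5]), np.float64(85.3)]
rim -37 92 [0.0951 0.0962 0.097 ]
rim 30 50 [0.0959 0.0965 0.0972]
ext u [-0.0343  0.0331] v min -0.0936
```

View pics/arc2.png

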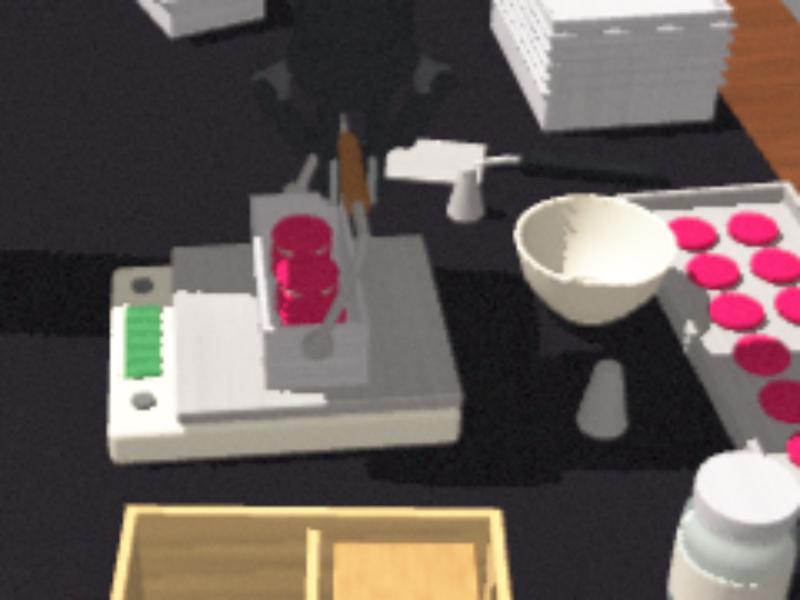

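The handle is now at about 1.18 rad and the tin is still level. Continuing through the detent.

Request:
{"op": "arm_command", "data": {
  "moves": [-0.8,0,-3.7,-1.4,0,0,0,-0.8,0,-3.8,-1.2,0,0,0,-0.8,0,-3.9,-1,0,0,0]
}}

```text
clock: 19.98
tcp_pos: [0.5668, -0.0017, 0.1445]
orientation: [0.001, 0.724, 0.69, 0.0]
wrist_force: [1.6, -0.9, 3.3]
finger_gap: 0.0171
grip_force: 30.1
```

Request:
{"op": "arm_command", "data": {
  "moves": [-0.8,0,-3.9,-0.9,0,0,0,-0.8,0,-3.9,-0.7,0,0,0,-0.8,0,-4,-0.4,0,0,0,-0.8,0,-3,-0.2,0,0,0,-0.8,0,0,0,0,0,0]
}}

```text
clock: 20.6
tcp_pos: [0.5513, -0.001, 0.1466]
orientation: [0.0, 0.724, 0.69, -0.0]
wrist_force: [-0.8, -0.8, 7.1]
finger_gap: 0.0167
grip_force: 30.4
```

```bash
python3 - <<'E'
from tin import *
print(get_state()["wrist_force"],get_state()["ft_torque"],get_state()["tcp_pos"])
P,im=sleeve("side"); tilt(P)
E
```

```text
[-0.83790264 -0.81676437  7.14124226] [-0.10739623  0.0791695  -0.02499118] [ 0.55127887 -0.00096652  0.14659585]
side sleeve 155 [ 0.5508 -0.0099  0.1752] zmax 0.1773 [array([551.8,  -1.8]), array([81.6, 16.3]), np.float64(85.2)]
rim -37 93 [0.0953 0.0962 0.097 ]
rim 30 65 [0.0957 0.0966 0.0972]
ext u [-0.0343  0.033 ] v min -0.0938
```

Request:
{"op": "arm_command", "data": {
  "moves": [-0.8,0,-2,-0.5,0,0,0,-0.8,0,-1.5,-0.3,0,0,0,-0.8,0,-1,0,0,0,0,-0.8,0,0,0,0,0,0]
}}

```text
clock: 21.15
tcp_pos: [0.5476, -0.0008, 0.1468]
orientation: [0.0, 0.724, 0.69, 0.0]
wrist_force: [2.6, -0.7, 1.3]
finger_gap: 0.0168
grip_force: 30.0
```

```bash
python3 - <<'E'
from tin import *
print(get_state()["wrist_force"],get_state()["ft_torque"],get_state()["tcp_pos"])
P,im=sleeve("side"); tilt(P)
E
```

```text
[ 2.59331685 -0.66287766  1.29383492] [-0.16259684 -0.53099851 -0.0356108 ] [ 0.5475806  -0.00075086  0.14682189]
side sleeve 154 [ 0.5468 -0.0096  0.1755] zmax 0.1778 [array([547.4,  -2.7]), array([80.8, 16.5]), np.float64(85.8)]
rim -37 97 [0.0957 0.0962 0.0974]
rim 30 61 [0.0957 0.0968 0.0976]
ext u [-0.0344  0.0324] v min -0.0936
```

The handle is at its stop. I open the fingers to check that it holds by itself.

Request:
{"op": "arm_command", "data": {
  "moves": [-0.4,0,0,0,0,0,0,-0.2,0,0,0,0,0,0,-0.2,0,0,0,0,0,0,-0.2,0,0,0,0,0,0]
}}

```text
clock: 21.7
tcp_pos: [0.5469, -0.0006, 0.1465]
orientation: [-0.0, 0.724, 0.69, -0.0]
wrist_force: [0.7, 0.1, -1.0]
finger_gap: 0.0347
grip_force: 0.0
```

```bash
python3 - <<'E'
from tin import *
print(get_state()["wrist_force"],get_state()["finger_gap"],get_state()["tcp_pos"])
P,im=sleeve("side"); tilt(P)
E
```

```text
[ 0.71769683  0.08774735 -0.95769924] 0.034680308937298794 [ 0.54687652 -0.00061893  0.14654742]
side sleeve 166 [ 0.5469 -0.0056  0.1749] zmax 0.1775 [array([ 5.477e+02, -3.000e-01]), array([82.8, 17.5]), np.float64(87.5)]
rim -37 92 [0.0954 0.0963 0.0971]
rim 30 65 [0.0955 0.0965 0.0974]
ext u [-0.0343  0.0329] v min -0.0933
```

Request:
{"op": "arm_command", "data": {
  "moves": [-0.6,0,0,0,0,0,0,-0.9,0,0,0,0,0,0,-0.9,0,0,0,0,0,0,-0.9,0,0,0,0,0,0],
  "newtons": 80
}}

```text
clock: 22.25
tcp_pos: [0.5476, -0.0007, 0.147]
orientation: [0.0, 0.724, 0.69, 0.0]
wrist_force: [2.6, -0.2, 0.4]
finger_gap: 0.0154
grip_force: 78.1
```

```bash
sed -i 's/t=(t+t\*t\*(3-2\*t))\/2/t=t*t*(3-2*t)/' plan.py; python3 plan.py -0.9 .547 -.0007 .2165 1.524 16 .4522 -.3338 .2165 1.412 32
```

```text
at [ 5.4760e-01 -7.0000e-04  1.4700e-01  1.5238e+00] tilt [ 8.e-04 -1.e-04 -1.e+00]
-0.9,-0,-0,-0.8,0,0,-0,  -0.9,-0,-0,-2.2,0,0,-0,  -0.9,-0,-0.1,-3.4,0,0,-0,  -0.9,-0,0,-4.5,0,0,-0,  -0.9,-0,-0,-5.2,0,0,-0,  -0.9,-0,-0.1,-5.9,0,0,-0,  -0.9,-0,-0,-6.3,0,0,-0,  -0.9,-0,-0.1,-6.5,0,0,-0

-0.9,-0,-0,-6.5,0,0,-0,  -0.9,-0,-0.1,-6.2,0,0,-0,  -0.9,-0,-0,-5.9,0,0,-0,  -0.9,-0,-0.1,-5.3,0,0,-0,  -0.9,-0,-0,-4.4,0,0,-0,  -0.9,-0,-0,-3.4,0,0,-0,  -0.9,-0,-0.1,-2.3,0,0,-0,  -0.9,-0,0,-0.7,0,0,-0

-0.9,-1,-0.2,-0,0,0,0,  -0.9,-2.8,-0.7,-0,0,0,0.001,  -0.9,-4.5,-1,-0,0,0,0.002,  -0.9,-6.2,-1.5,-0,0,0,0.002,  -0.9,-7.6,-1.7,-0,0,0,0.002,  -0.9,-9,-2.1,-0,0,0,0.003,  -0.9,-10.3,-2.3,-0,0,0,0.004,  -0.9,-11.4,-2.5,-0,0,0,0.003

-0.9,-12.3,-2.6,-0,0,0,0.005,  -0.9,-13.3,-2.8,-0,0,0,0.004,  -0.9,-14,-2.9,-0,0,0,0.005,  -0.9,-14.7,-3,-0,0,0,0.004,  -0.9,-15.1,-3,-0,0,0,0.005,  -0.9,-15.6,-3,-0,0,0,0.005,  -0.9,-15.8,-3,-0,0,0,0.006,  -0.9,-15.9,-2.8,-0,0,0,0.005

-0.9,-16,-2.9,-0,0,0,0.005,  -0.9,-15.9,-2.7,-0,0,0,0.005,  -0.9,-15.6,-2.6,-0,0,0,0.005,  -0.9,-15.2,-2.4,-0,0,0,0.005,  -0.9,-14.8,-2.3,-0,0,0,0.005,  -0.9,-14.2,-2.1,-0,0,0,0.005,  -0.9,-13.4,-2,-0,0,0,0.004,  -0.9,-12.5,-1.7,-0,0,0,0.004

-0.9,-11.5,-1.6,-0,0,0,0.004,  -0.9,-10.5,-1.4,-0,0,0,0.004,  -0.9,-9.1,-1.2,-0,0,0,0.002,  -0.9,-7.8,-1,-0,0,0,0.003,  -0.9,-6.3,-0.8,-0,0,0,0.002,  -0.9,-4.6,-0.5,-0,0,0,0.002,  -0.9,-2.9,-0.4,-0,0,0,0.001,  -0.9,-1,-0.1,-0,0,0,-0

end [ 0.4522 -0.3338  0.2165  1.4118]
```

Request:
{"op": "arm_command", "data": {
  "moves": [-0.9,0,0.8,-0.8,0,0,0,-0.9,0,0,-2.2,0,0,0,-0.9,0,0,-3.4,0,0,0,-0.9,0,0,-4.5,0,0,0,-0.9,0,0,-5.2,0,0,0,-0.9,0,0,-5.9,0,0,0,-0.9,0,0,-6.3,0,0,0,-0.9,0,0,-6.5,0,0,0]
}}

```text
clock: 23.25
tcp_pos: [0.548, -0.0008, 0.1821]
orientation: [0.0, 0.724, 0.69, 0.0]
wrist_force: [0.5, 0.6, -8.0]
finger_gap: 0.0157
grip_force: 78.1
```

Request:
{"op": "arm_command", "data": {
  "moves": [-0.9,0,0,-6.5,0,0,0,-0.9,0,0,-6.2,0,0,0,-0.9,0,0,-5.9,0,0,0,-0.9,0,0,-5.3,0,0,0,-0.9,0,0,-4.4,0,0,0,-0.9,0,0,-3.4,0,0,0,-0.9,0,0,-2.3,0,0,0,-0.9,0,0,-0.7,0,0,0]
}}

```text
clock: 24.25
tcp_pos: [0.548, -0.0007, 0.2164]
orientation: [0.0, 0.724, 0.69, -0.0]
wrist_force: [0.5, -0.6, -8.0]
finger_gap: 0.0157
grip_force: 78.1
```

```bash
python3 - <<'E'
from tin import *
print(get_state()["wrist_force"],get_state()["ft_torque"],get_state()["tcp_pos"])
P,im=sleeve("side",save="lift.png")
E
```

```text
[ 0.52271655 -0.59720872 -8.02184284] [-0.07855531  0.01315322 -0.01155263] [ 0.54801591 -0.00073576  0.21635709]
side sleeve 156 [ 0.5468 -0.0126  0.2444] zmax 0.2469 [array([ 5.475e+02, -2.000e-01]), array([81.1, 16.3]), np.float64(86.3)]
```

View pics/lift.png

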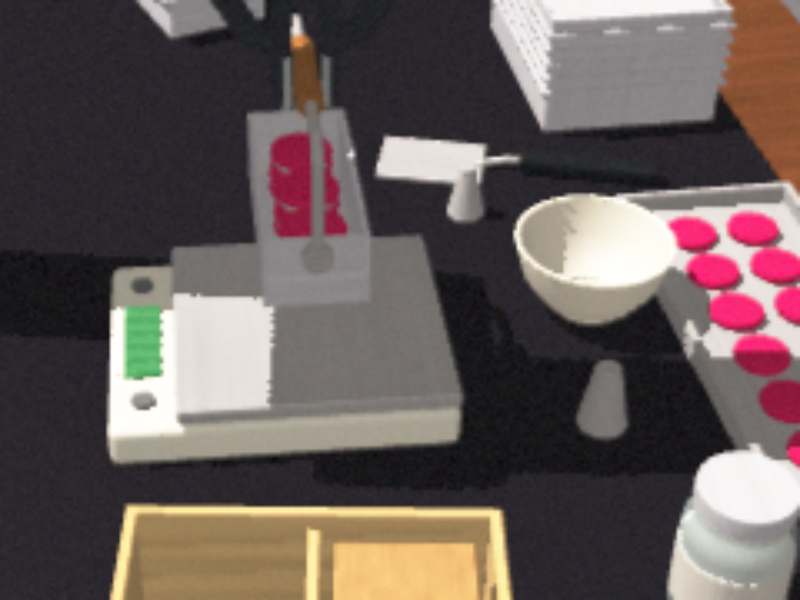

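The tin hangs level from the upright handle. I carry it gently to the bay.

Request:
{"op": "arm_command", "data": {
  "moves": [-0.9,-1,-0.2,0,0,0,0,-0.9,-3,-0.7,0,0,0,0.001,-0.9,-4.5,-1,0,0,0,0.002,-0.9,-6,-1.5,0,0,0,0.002,-0.9,-7.5,-1.7,0,0,0,0.002,-0.9,-9,-2.1,0,0,0,0.003,-0.9,-10.5,-2.3,0,0,0,0.004,-0.9,-11.5,-2.5,0,0,0,0.003]
}}

```text
clock: 25.3
tcp_pos: [0.5329, -0.0539, 0.2163]
orientation: [0.0, 0.729, 0.684, -0.0]
wrist_force: [0.0, -0.3, -7.6]
finger_gap: 0.0158
grip_force: 78.1
```

Request:
{"op": "arm_command", "data": {
  "moves": [-0.9,-12.3,-2.6,0,0,0,0.005,-0.9,-13.3,-2.8,0,0,0,0.004,-0.9,-14,-2.9,0,0,0,0.005,-0.9,-14.7,-3,0,0,0,0.004,-0.9,-15.1,-3,0,0,0,0.005,-0.9,-15.6,-3,0,0,0,0.005,-0.9,-15.8,-3,0,0,0,0.006,-0.9,-15.9,-2.8,0,0,0,0.005]
}}

```text
clock: 26.3
tcp_pos: [0.5003, -0.1685, 0.2163]
orientation: [0.0, 0.743, 0.67, -0.0]
wrist_force: [0.2, 0.5, -7.9]
finger_gap: 0.0156
grip_force: 78.1
```

Request:
{"op": "arm_command", "data": {
  "moves": [-0.9,-16,-2.9,0,0,0,0.005,-0.9,-15.9,-2.7,0,0,0,0.005,-0.9,-15.6,-2.6,0,0,0,0.005,-0.9,-15.2,-2.4,0,0,0,0.005,-0.9,-14.8,-2.3,0,0,0,0.005,-0.9,-14.2,-2.1,0,0,0,0.005,-0.9,-13.4,-2,0,0,0,0.004,-0.9,-12.5,-1.7,0,0,0,0.004]
}}

```text
clock: 27.3
tcp_pos: [0.4678, -0.2829, 0.2163]
orientation: [0.0, 0.755, 0.655, -0.0]
wrist_force: [0.4, 0.2, -8.3]
finger_gap: 0.0156
grip_force: 78.1
```

Request:
{"op": "arm_command", "data": {
  "moves": [-0.9,-11.5,-1.6,0,0,0,0.004,-0.9,-10.5,-1.4,0,0,0,0.004,-0.9,-9.1,-1.2,0,0,0,0.002,-0.9,-7.8,-1,0,0,0,0.003,-0.9,-6.3,-0.8,0,0,0,0.002,-0.9,-4.6,-0.5,0,0,0,0.002,-0.9,-2.9,-0.4,0,0,0,0.001,-0.9,-1,-0.1,0,0,0,0]
}}

```text
clock: 28.3
tcp_pos: [0.4532, -0.3341, 0.2163]
orientation: [0.0, 0.761, 0.649, 0.0]
wrist_force: [-0.4, 0.2, -7.4]
finger_gap: 0.0156
grip_force: 78.2
```

```bash
python3 - <<'E'
from fit import *
im,d=read_camera("side");P=cloud("side",d)
cv2.imwrite("pics/bay.png",cv2.resize(im[150:384,120:432],(800,600)))
print(rect(P,.145,.172,(.36,.55),(-.5,-.2)),rect(P,.072,.084,(.38,.68),(-.5,-.15)))
E
python3 plan.py -0.9 .4522 -.3338 .115 1.412 16
```

```text
[array([ 451.8, -340. ]), array([175. ,  68.1]), 80.9, 2071, np.float64(0.155)] [array([ 503.3, -342.4]), array([239.2, 215.6]), 81.1, 2444, np.float64(0.0799)]
at [ 0.4531 -0.3341  0.2163  1.4118] tilt [ 0. -0. -1.]
-0.9,0,-0,1.1,0,0,-0,  -0.9,0,-0,3.3,0,0,-0,  -0.9,0,-0.1,4.9,0,0,-0,  -0.9,0,-0.1,6.5,0,0,-0,  -0.9,0,-0,7.7,0,0,-0,  -0.9,0.1,-0.1,8.5,0,0,-0,  -0.9,-0,-0.1,9.2,0,0,-0,  -0.9,-0,-0.1,9.4,0,0,-0

-0.9,0,-0.1,9.5,0,0,-0,  -0.9,0,-0.1,9.1,0,0,-0,  -0.9,0,-0,8.6,0,0,-0,  -0.9,0,-0.1,7.7,0,0,-0,  -0.9,0.1,-0.1,6.4,0,0,-0,  -0.9,-0,-0,5,0,0,-0,  -0.9,-0,-0.1,3.3,0,0,-0,  -0.9,-0,0,1.1,0,0,-0

end [ 0.4522 -0.3338  0.115   1.4118]
```

View pics/bay.png

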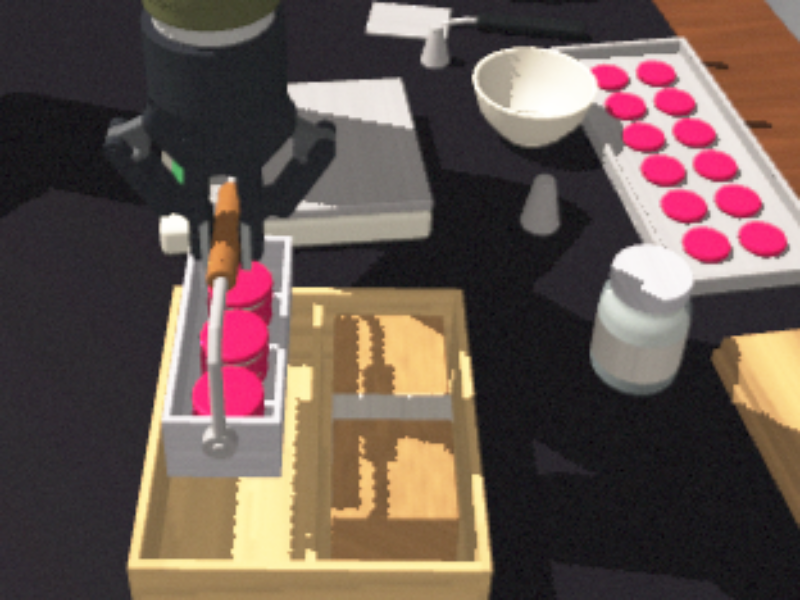

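The tin is level, aligned with the crate (80.9° against 81.1°), and centred over the bay. I lower it.

Request:
{"op": "arm_command", "data": {
  "moves": [-0.9,0,0,1,0,0,0,-0.9,0,0,3,0,0,0,-0.9,0,0,5,0,0,0,-0.9,0,0,6.5,0,0,0,-0.9,0,0,8,0,0,0,-0.9,0,0,8.5,0,0,0,-0.9,0,0,9,0,0,0,-0.9,0,0,9.5,0,0,0]
}}

```text
clock: 29.35
tcp_pos: [0.4531, -0.3341, 0.1651]
orientation: [-0.0, 0.761, 0.649, -0.0]
wrist_force: [1.2, -1.1, -8.1]
finger_gap: 0.0158
grip_force: 78.2
```

Request:
{"op": "arm_command", "data": {
  "moves": [-0.9,0,0,9.5,0,0,0,-0.9,0,0,9,0,0,0,-0.9,0,0,8.5,0,0,0,-0.9,0,0,7.5,0,0,0,-0.9,0,0,6.5,0,0,0,-0.9,0,0,5,0,0,0,-0.9,0,0,3,0,0,0,-0.9,0,0,1,0,0,0]
}}

```text
clock: 30.35
tcp_pos: [0.4531, -0.3341, 0.1157]
orientation: [0.0, 0.761, 0.649, -0.0]
wrist_force: [0.7, -0.7, -7.9]
finger_gap: 0.0158
grip_force: 78.2
```

Request:
{"op": "arm_command", "data": {
  "moves": [-0.9,0,0,2,0,0,0,-0.9,0,0,2,0,0,0,-0.9,0,0,1,0,0,0,-0.9,0,0,1,0,0,0,-0.9,0,0,0,0,0,0]
}}

```text
clock: 30.98
tcp_pos: [0.4531, -0.3341, 0.1098]
orientation: [0.0, 0.761, 0.649, -0.0]
wrist_force: [-0.6, 0.9, -8.2]
finger_gap: 0.0155
grip_force: 78.2
```

Request:
{"op": "arm_command", "data": {
  "moves": [-0.9,0,0,0.7,0,0,0,-0.9,0,0,0.7,0,0,0,-0.9,0,0,0.6,0,0,0,-0.9,0,0,0,0,0,0]
}}

```text
clock: 31.48
tcp_pos: [0.4533, -0.3342, 0.108]
orientation: [0.0, 0.761, 0.649, -0.0]
wrist_force: [0.5, 0.0, -6.1]
finger_gap: 0.016
grip_force: 78.4
```

Request:
{"op": "arm_command", "data": {
  "moves": [-0.9,0,0,0.4,0,0,0,-0.9,0,0,0,0,0,0]
}}

```text
clock: 31.72
tcp_pos: [0.4534, -0.3343, 0.108]
orientation: [0.001, 0.761, 0.649, 0.0]
wrist_force: [0.4, -0.2, -3.4]
finger_gap: 0.0158
grip_force: 78.8
```

Request:
{"op": "arm_command", "data": {
  "moves": [-0.9,0,0,0.5,0,0,0,-0.9,0,0,0,0,0,0,-0.5,0,0,0,0,0,0,-0.3,0,0,0,0,0,0,-0.2,0,0,0,0,0,0,-0.2,0,0,0,0,0,0],
  "newtons": 20
}}

```text
clock: 32.48
tcp_pos: [0.4531, -0.3341, 0.1069]
orientation: [0.0, 0.761, 0.649, -0.0]
wrist_force: [-0.0, -1.0, -0.1]
finger_gap: 0.0341
grip_force: 0.0
```

Request:
{"op": "arm_command", "data": {
  "moves": [-0.1,0,0,-5,0,0,0,-0.1,0,0,-12,0,0,0,-0.1,0,0,-25,0,0,0,-0.1,0,0,-35,0,0,0,-0.1,0,0,-30,0,0,0,-0.1,40,0,-10,0,0,0,-0.1,55,0,0,0,0,0,-0.1,55,0,0,0,0,0]
}}

```text
clock: 33.48
tcp_pos: [0.4773, -0.185, 0.2252]
orientation: [0.001, 0.761, 0.648, 0.0]
wrist_force: [0.0, 0.8, -0.3]
finger_gap: 0.0379
grip_force: 0.0
```

Request:
{"op": "arm_command", "data": {
  "moves": [-0.1,50,0,0,0,0,0,-0.1,25,0,0,0,0,0,-0.1,0,0,0,0,0,0,-0.1,0,0,0,0,0,0]
}}

```text
clock: 33.98
tcp_pos: [0.489, -0.1124, 0.2245]
orientation: [0.001, 0.761, 0.649, 0.0]
wrist_force: [-0.3, 0.2, 0.0]
finger_gap: 0.0384
grip_force: 0.0
```

```bash
python3 - <<'E'
from fit import *
for c in ("side","top"):
    im,d=read_camera(c);P=cloud(c,d)
    if c=="side": cv2.imwrite("pics/end.png",cv2.resize(im[84:384,90:490],(800,600)))
    hsv=cv2.cvtColor(im,cv2.COLOR_BGR2HSV)
    m=(cv2.inRange(hsv,(5,110,50),(20,255,255))>0)&(P[...,2]>.11)&(P[...,2]<.16)&(P[...,1]<-.2)&(P[...,1]>-.5)&(P[...,0]<.6)
    print(c,m.sum(),np.median(P[m],0).round(4) if m.any() else "",rect(P,.052,.06,(.40,.498),(-.45,-.22)))
s=get_state();print(s["clock"],s["tcp_pos"],s["wrist_force"])
E
```

```text
side 401 [ 0.4531 -0.3384  0.1358] [array([ 449.1, -335. ]), array([229.9,  95.8]), 89.8, 813, np.float64(0.0562)]
top 162 [ 0.4511 -0.3319  0.1367] [array([ 450. , -351.5]), array([195.8,  94.2]), 88.4, 199, np.float64(0.0568)]
34.075 [ 0.48884246 -0.11291743  0.22413502] [-0.65436869 -0.1873549   0.33449831]
```

View pics/end.png

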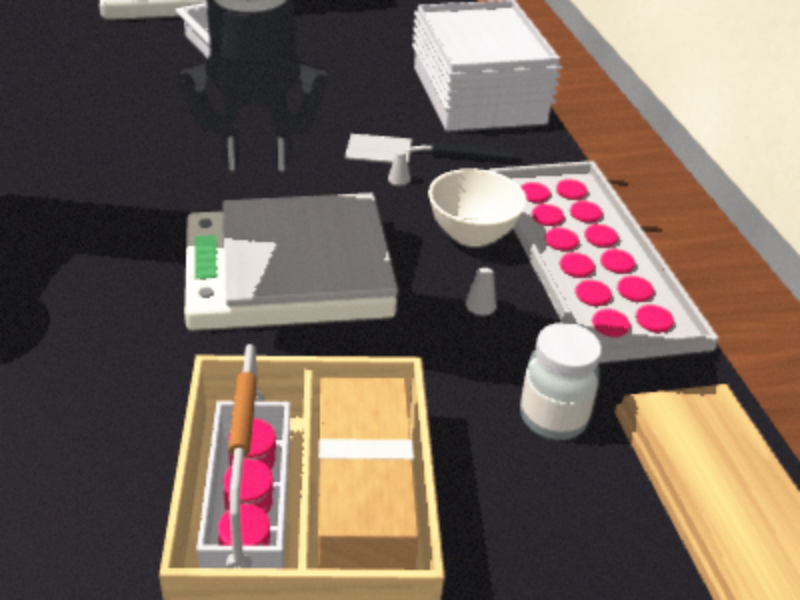

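The tin sits flat in the bay. The handle is upright: sleeve over the tin's centre, top at 0.136–0.137 m, where 0.137 is expected. Everything else is where it was, so I hand in.

```bash
python3 -c "
from workcell import *
print(hand_in())"
```

```text
the job is handed in; nothing more can be done
None
```

The tin stood centred on the scale's pan with its handle folded and was let go, then the handle was swung up to its stop where it holds by itself, and the tin now sits flat in the empty crate compartment with the handle up; I handed the job in at about 34 s, and nothing else on the table looked moved in the last picture.

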